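# Check drilled toy blocks with a go pin

## Task

Test the two drilled wooden blocks with the go pin that stands in the round dark stand: lower the pin into the block whose hole it passes, until its collar sits on the block, and leave it standing there with the block on the bench. Then lay the other block, whose hole is too small for the pin, flat in the open plywood tray.

Things in the scene. Friction and masses are not known exactly. Their poses are not given: they have to be found in the camera images.
- go_pin_grip (a point): Upright go pin, 0.15 kg; point half-way up its round wooden handle (24 mm across, 56 long, z up its axis). Below: steel collar 40 mm across, 8 thick, underside 36 mm below the point; then steel pin 23 mm across, 38 long, last 14 mm tapering to 10, tip 74 mm below the point. It starts loose in its stand, a dark wooden ring 84 mm across, 45 high, fixed, collar on its top; lift 40 mm to free it.
- wide_block_top (a point): Centre of the hole's mouth, in the top face, of the block that the pin passes: pale wood, 54 (own x) by 96 (own y) by 40 mm high, about 0.18 kg, loose on the bench, with a 28 mm hole straight down through its middle, flared to about 38 mm over the top 5 mm. With the pin home its collar rests on this face.
- pilot_block_center (a point): Centre (20 mm over its underside) of the other block: likewise pale wood, 54 (own x) by 96 (own y) by 40 mm high, about 0.18 kg, loose on the bench, but with only a 10 mm pilot hole through its middle, which the pin cannot enter. The two blocks may lie in either place; a blank with no hole lies by as a bystander.
- tray_floor (a point): Centre of the inner floor of the open plywood rework tray, fixed on the bench: inside 138 mm (own x) by 208 mm (own y), floor 6 mm over the bench, walls 6 mm thick, rim 30 mm over the bench. A block fits in either way round; laid across, its 96 mm along the tray's x, the fingers have most room.

How it is judged:
By the outcome, as a careful person would: the job done as asked, in the order asked, and still so for the second after the job is handed in, with the robot touching nothing.
It also fails if it takes over 56 s, if anything falls off the work surface, if the arm or the gripper's body presses on something with over 40 N, if the wrist force passes 120 N, or if a joint passes its speed limit or range.

## Robot

A 7-joint arm with a two-finger parallel gripper is mounted at the origin on a cart in front of the work surface, level with it; the furniture and walls round the work are solid. World frame = base frame: x ahead of the robot, y to its left, z up, the work surface at z = 0. Lengths are in m, angles in rad, forces in N, time in s.
With the tool pointing down it reaches from about 0.425 to 0.95 m from the base axis. Payload 4.7 kg.
Tool frame: the origin (TCP) lies between the finger pads; the fingertips stand 25 mm ahead of it and the grasp point (between the pads) lies 6 mm ahead of it; x points along the fingers, z is the direction in which the jaws open and shut, and the axes are right-handed (so a half turn about x gives the same grasp; the last joint's range is limited). The gripper opens to 85 mm and grips with 20 to 120 N. Pads are 22 mm wide; open, the fingers measure 114 mm over their backs; the gripper's body (76 mm by 85 mm) begins 54 mm behind the grasp point. The pads swing forward as they close: fully open they stand 13 mm farther back than shut.
Start: joints at [-1.239, 0.469, -0.049, 1.532, 0.024, 1.141, -0.082], TCP at [0.238, 0.632, 0.256] pointing down, gripper open.
Joint ranges: [-2.59, 2.59], [-0.33, 1.99], [-1.39, 1.29], [0.1, 2.45], [-1.04, 4.18], [0.21, 1.99], [-2.66, 2.66]. Speed limits (rad/s): [2.57, 2.57, 3.14, 3.14, 3.14, 3.14, 3.14].

## Interface

Orientations are given as a 3x3 rotation matrix whose columns are the frame's x, y, z axes.
In Python, from rig import * gives the robot as it stands. Calls block until the motion is done:
- movep(position, orientation): joint-space move of the TCP to a pose.
- move_l(position, attitude=None, feed=0.15, until_force=None): straight line of the TCP; attitude=None keeps the orientation; feed is the mean speed in m/s. With until_force (N) it stops when the force on the tool has changed by that much, and returns True; else False.
- move_joints(angles): joint-space move.
- command_gripper(opening, newtons=None): finger opening in m; newtons is the grip in N (None keeps the last); returns when the fingers have stopped.
- sleep(seconds).
- inverse_kinematics(position, orientation): joint angles nearest the present ones, or None.
- sense(): the state.
- camera(name): name is "side" or "top"; returns (picture, depth): 400x640x3 uint8, red, green, blue; 400x640 float32, m along the optical axis (not along the pixel's ray), 0 where there is no reading.
- camera_params(name): a dict with "K" (3x3 intrinsics, pixels), "position" and "rotation" of the camera in the world. Camera axes: x right, y down, z forward; pixel columns grow to the right and rows downward; lengths in m; the calibration is good to about 2 mm. A picture is of the moment at which its call begins. camera_params takes no time and is no camera call.
A pose or a line that the arm cannot do raises Unreachable and nothing moves.
- finish_job(): hands the job in, once; it reports no verdict.
The state is a dict: "time_s": time; "joint_pos": joint angles; "qd": joint speeds; "joint_efforts": joint torques, N m; "position": TCP position; "tcp_rot": TCP orientation; "wrist_force": force on the tool from outside, world axes, zero at the start; "ft_torque": the same for the moment, N m; "finger_gap": finger opening in m.
Only numpy, scipy, OpenCV 4.12 (cv2) and the standard library are available. Lean on these libraries where they do the work, as an engineer would, in place of code of your own. Each camera call takes 0.05 s, during which the arm holds its last target.

## Working session

There is one attempt and no reset: what is moved stays moved. The work goes in short steps, each a Python script; the robot and the scene stay as the last script left them, time stands still between calls to the robot, and variables do not carry over. Pictures are saved under pics/ and viewed, and the job is handed in when it is done.

```bash
ls; mkdir -p pics; python3 - <<'E'
from rig import *
import cv2,numpy as np
np.set_printoptions(precision=4,suppress=True)
for n in("side","top"):
    p,d=camera(n); cv2.imwrite(f"pics/{n}0.png",p[:,:,::-1]); np.savez(f"{n}0.npz",p=p,d=d)
    c=camera_params(n); print(n,c["K"],c["position"],c["rotation"])
s=sense(); print(s["time_s"],s["position"],s["tcp_rot"],s["finger_gap"])
E
```

```text
pics
side [[428.7782   0.     319.6724]
 [  0.     428.7782 199.1591]
 [  0.       0.       1.    ]] [ 0.6139 -1.0889  0.5082] [[ 0.998   0.0338 -0.0537]
 [ 0.0623 -0.3609  0.9305]
 [ 0.012  -0.932  -0.3622]]
top [[385.0803   0.     327.3954]
 [  0.     385.0803 200.6037]
 [  0.       0.       1.    ]] [ 0.3614 -0.0274  1.0203] [[ 0.0145 -0.9807  0.1952]
 [-0.9998 -0.0164 -0.0082]
 [ 0.0112 -0.195  -0.9807]]
0.1 [0.2381 0.6311 0.2554] [[-0.0006 -0.9356  0.353 ]
 [-0.0017  0.353   0.9356]
 [-1.     -0.0001 -0.0018]] 0.08514393511617491
```

View pics/side0.png

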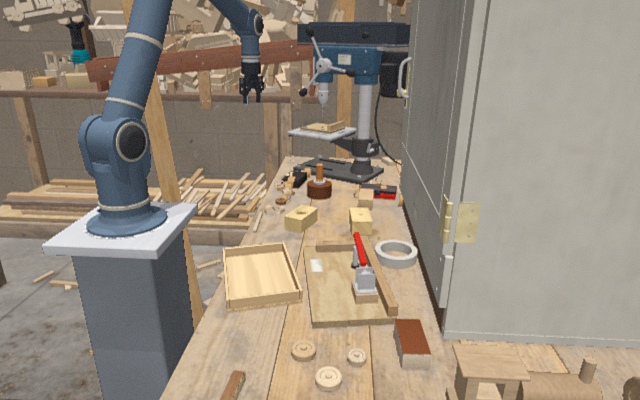

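View pics/top0.png

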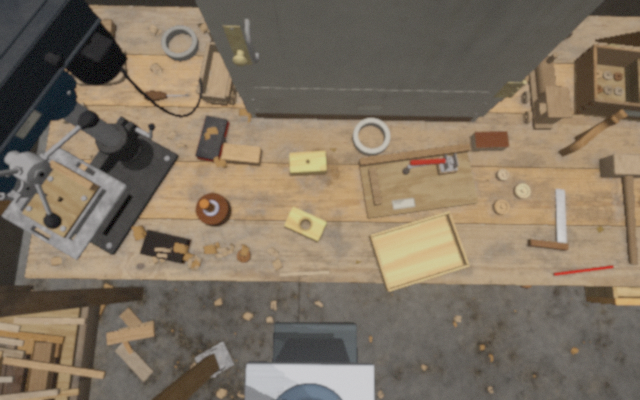

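The top view shows the 28 mm hole block near (305,224), the pilot block near (308,162), and the blank near (241,154). The pin in its stand is near (212,208) and the tray near (419,252). Next I'll measure them.

```bash
cat > h.py <<'E'
import numpy as np,cv2
from rig import camera_params
np.set_printoptions(precision=4,suppress=True)
def ray(n,uv,z):
    c=camera_params(n);K=np.array(c["K"]);R=np.array(c["rotation"]);P=np.array(c["position"])
    uv=np.atleast_2d(uv).astype(float)
    d=np.c_[(uv[:,0]-K[0,2])/K[0,0],(uv[:,1]-K[1,2])/K[1,1],np.ones(len(uv))]@R.T
    t=(z-P[2])/d[:,2]; return P+d*t[:,None]
def cloud(n,d):
    c=camera_params(n);K=np.array(c["K"]);R=np.array(c["rotation"]);P=np.array(c["position"])
    v,u=np.mgrid[:d.shape[0],:d.shape[1]]
    return (np.stack([(u-K[0,2])/K[0,0]*d,(v-K[1,2])/K[1,1]*d,d],-1)@R.T+P)
def proj(n,X):
    c=camera_params(n);K=np.array(c["K"]);R=np.array(c["rotation"]);P=np.array(c["position"])
    q=(np.atleast_2d(X)-P)@R@K.T; return q[:,:2]/q[:,2:]
E
python3 - <<'E'
from h import *
for n in("top","side"):
    f=np.load(f"{n}0.npz");C=cloud(n,f["d"]);p=f["p"];hsv=cv2.cvtColor(p,cv2.COLOR_RGB2HSV)
    spots={"top":[(305,224),(294,214),(308,152),(300,162),(241,154),(212,202),(205,215),(419,252),(60,200),(372,135),(300,125)],"side":[(300,212),(361,214),(319,170),(319,188),(260,275)]}[n]
    for u,v in spots: print(n,u,v,hsv[v,u],C[v,u],f["d"][v,u]>0)
f=np.load("top0.npz");p=f["p"]
a=cv2.resize(p[120:300,170:490],None,fx=2.5,fy=2.5,interpolation=cv2.INTER_CUBIC);cv2.imwrite("pics/topz.png",a[:,:,::-1])
p=np.load("side0.npz")["p"]
a=cv2.resize(p[145:315,210:410],None,fx=3.5,fy=3.5,interpolation=cv2.INTER_CUBIC);cv2.imwrite("pics/sidez.png",a[:,:,::-1])
E
```

```text
top 305 224 [ 17  71 155] [ 0.4999  0.0229 -0.0006] True
top 294 214 [ 28  75 208] [0.5199 0.0499 0.0399] True
top 308 152 [ 21  90 203] [0.6872 0.0179 0.0406] True
top 300 162 [ 25  87 209] [0.6594 0.0384 0.0398] True
top 241 154 [ 17  93 189] [0.6799 0.1963 0.0361] True
top 212 202 [154  12 170] [0.5454 0.2589 0.0526] True
top 205 215 [  9 110 127] [0.5124 0.2759 0.047 ] True
top 419 252 [ 20  83 211] [ 0.4298 -0.2784  0.005 ] True
top 60 200 [15 92 61] [0.5213 0.5606 0.1733] True
top 372 135 [ 16  77 179] [ 0.7537 -0.1581  0.0002] True
top 300 125 [ 16  60 173] [0.7788 0.044  0.002 ] True
side 300 212 [ 20 107 159] [0.4934 0.033  0.0301] True
side 361 214 [ 20  93 221] [0.6663 0.0203 0.0361] True
side 319 170 [ 15 171 155] [0.5335 0.2439 0.0911] True
side 319 188 [ 11 165  88] [0.5356 0.221  0.0371] True
side 260 275 [ 20  73 255] [ 0.4359 -0.2704  0.0038] True
```

View pics/topz.png

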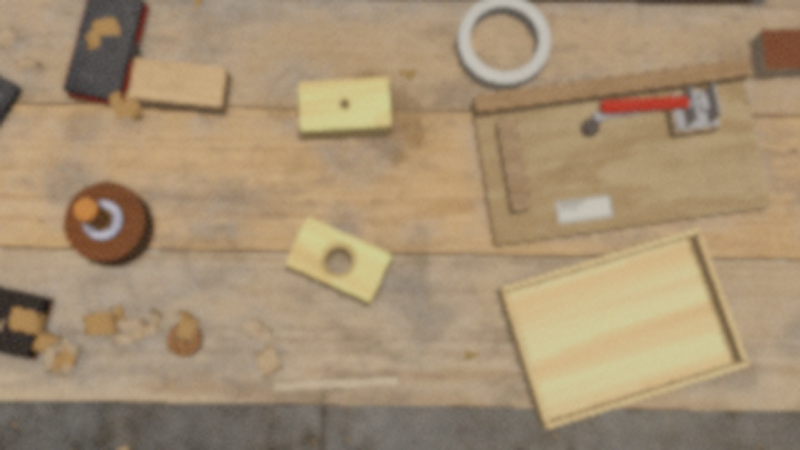

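View pics/sidez.png

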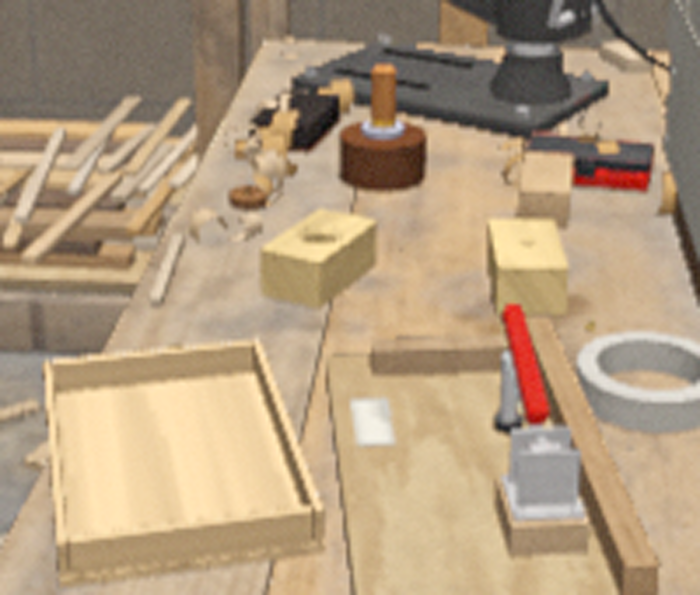

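```bash
python3 - <<'E'
from h import *
f=np.load("top0.npz");C=cloud("top",f["d"]);p=f["p"];hsv=cv2.cvtColor(p,cv2.COLOR_RGB2HSV).astype(int)
ok=f["d"]>0
def rect(P,name):
    q=(P*1000).astype(np.float32); r=cv2.minAreaRect(q); print(name,np.array(r[0])/1000,r[1],r[2],len(q))
# blocks: height mask, component, contour -> ray on plane
Z=C[...,2]
m=((Z>.028)&(Z<.052)&ok).astype(np.uint8)
for nm,(u,v) in {"wide":(294,216),"pilot":(297,165)}.items():
    sat=hsv[...,1]
    k=m.copy()
    n,l=cv2.connectedComponents(k,connectivity=4); c=(l==l[v,u]).astype(np.uint8)
    cs,h=cv2.findContours(c,cv2.RETR_CCOMP,cv2.CHAIN_APPROX_NONE)
    for i,cc in enumerate(cs):
        if len(cc)<6: continue
        P=ray("top",cc[:,0,:],.04)[:,:2]; rect(P,nm+(" hole" if h[0,i,3]>=0 else " outer"))
    print(" z med",np.median(Z[c>0]))
# colour version
yel=((hsv[...,0]>=21)&(hsv[...,0]<=34)&(hsv[...,1]>65)&(hsv[...,2]>165)).astype(np.uint8)
yel=cv2.morphologyEx(yel,cv2.MORPH_CLOSE,np.ones((3,3)))
n,l,st,ce=cv2.connectedComponentsWithStats(yel)
for i in range(1,n):
    if st[i,4]>200:
        cs,h=cv2.findContours((l==i).astype(np.uint8),cv2.RETR_CCOMP,cv2.CHAIN_APPROX_NONE)
        print(st[i])
        for j,cc in enumerate(cs):
            if len(cc)>=6: rect(ray("top",cc[:,0,:],.04)[:,:2],"col"+str(h[0,j,3]))
# dark hole centroids
g=cv2.cvtColor(p,cv2.COLOR_RGB2GRAY).astype(float)
for nm,(u,v),w in(("wide",(305,224),9),("pilot",(308,161),4)):
    s=g[v-w:v+w+1,u-w:u+w+1]; wt=np.clip(np.median(g[v-12:v+13,u-12:u+13])*1-25-s,0,None); vv,uu=np.mgrid[v-w:v+w+1,u-w:u+w+1]
    cu,cv_=(uu*wt).sum()/wt.sum(),(vv*wt).sum()/wt.sum(); print(nm,cu,cv_,ray("top",(cu,cv_),.038))
# pin: depth points of handle and stand
m=(np.hypot(C[...,0]-.535,C[...,1]-.25)<.06)&ok
for a,b in((.1,.12),(.049,.057),(.040,.0485)):
    P=C[m&(Z>a)&(Z<b)]; print("stand",a,len(P),P.mean(0) if len(P) else "",)
    if len(P)>5:print(cv2.minEnclosingCircle((P[:,:2]*1000).astype(np.float32)))
c=((m)&(Z>.03)).astype(np.uint8); cs,_=cv2.findContours(c,cv2.RETR_EXTERNAL,cv2.CHAIN_APPROX_NONE)
# tray rim
m=(np.hypot(C[...,0]-.43,C[...,1]+.28)<.16)&ok&(Z>.022)&(Z<.036)&(C[...,0]<.56)
m=m.astype(np.uint8); n,l,st,ce=cv2.connectedComponentsWithStats(m)
print(st); i=1+st[1:,4].argmax()
cs,_=cv2.findContours((l==i).astype(np.uint8),cv2.RETR_EXTERNAL,cv2.CHAIN_APPROX_NONE)
for cc in cs:
  if len(cc)>10: rect(ray("top",cc[:,0,:],.03)[:,:2],"tray")
# side view of pin: handle orange
f=np.load("side0.npz");Cs=cloud("side",f["d"]);m=(np.hypot(Cs[...,0]-.535,Cs[...,1]-.25)<.05)&(Cs[...,2]>.06)&(Cs[...,2]<.12)
v,u=np.nonzero(m);print("side handle px",u.min(),u.max(),v.min(),v.max(),Cs[m].mean(0),Cs[m].min(0),Cs[m].max(0))
E
```

```text
wide outer [0.4959 0.0208] (96.41545867919922, 54.742393493652344) 66.76323699951172 103
wide hole [0.4951 0.0203] (29.301658630371094, 27.177839279174805) 46.06632995605469 31
 z med 0.039695967923650266
pilot outer [0.6608 0.0186] (57.70390319824219, 95.94569396972656) 4.712294578552246 110
pilot hole [0.6598 0.0186] (9.655881881713867, 9.510815620422363) 45.11167526245117 10
 z med 0.039740387690287426
[289 151  38  22 724]
col-1 [0.6612 0.019 ] (54.27479553222656, 99.59561920166016) 5.94578218460083 104
[284 207  43  34 700]
col-1 [0.4967 0.0212] (98.83732604980469, 56.29486846923828) 66.7579345703125 105
col0 [0.4944 0.0222] (30.986604690551758, 33.36695098876953) 0.9280470013618469 39
[374 215  68  25 238]
col-1 [ 0.4924 -0.2424] (14.509940147399902, 185.563720703125) 18.541040420532227 146
[ 378  224   76   43 1413]
col-1 [ 0.4507 -0.2585] (53.458580017089844, 199.10043334960938) 21.00797462463379 179
[ 385  248   76   38 1163]
col-1 [ 0.3914 -0.2765] (41.124202728271484, 200.52667236328125) 19.248918533325195 180
wide 304.2438033319789 223.32100772043884 [[0.4964 0.023  0.038
[... 194 characters left out ...]
567 0.0529]
((535.3353271484375, 261.80157470703125), 35.58083724975586)
stand 0.04 570 [0.5286 0.2579 0.0453]
((531.354248046875, 261.3852233886719), 42.128902435302734)
[[     0      0    640    400 255261]
 [   413    203      1      1      1]
 [   404    204      2      2      2]
 [   408    204      1      1      1]
 [   423    204      1      1      1]
 [   443    204      2      2      2]
 [   408    206      1      1      1]
 [   413    208      1      1      1]
 [   370    211    100     81    730]]
tray [ 0.4333 -0.2727] (149.61924743652344, 220.32083129882812) 17.581823348999023 269
side handle px 316 322 164 178 [0.5331 0.2507 0.0852] [0.5228 0.2382 0.0601] [0.5431 0.268  0.1068]
```

```bash
python3 - <<'E'
from h import *
from rig import *
P=[]
for n in("top","side"):
    f=np.load(f"{n}0.npz");C=cloud(n,f["d"]);P.append(C[f["d"]>0])
    if n=="side":
        P[-1]=P[-1]
P=np.vstack(P)
m=(P[:,0]>.15)&(P[:,0]<1.0)&(P[:,1]>-.5)&(P[:,1]<.9)&(P[:,2]>.12)
Q=P[m]
# grid 5cm: zmin/zmax
for ix in np.arange(.15,1.0,.05):
    r=[]
    for iy in np.arange(.9,-.5,-.05):
        s=Q[(Q[:,0]>=ix)&(Q[:,0]<ix+.05)&(Q[:,1]<=iy)&(Q[:,1]>iy-.05)]
        r.append("%3d"%(s[:,2].max()*100) if len(s)>1 else "  .")
    print("%.2f"%ix," ".join(r))
s=sense()
def Rd(yaw): # tool x down, z (jaw) at yaw
    z=np.array([np.cos(yaw),np.sin(yaw),0]);x=np.array([0,0,-1.]);return np.c_[x,np.cross(z,x),z]
for yaw in np.radians([-90,-60,-30,0,30,60,90,120]):
    print(np.degrees(yaw),inverse_kinematics([.531,.261,.087],Rd(yaw)),inverse_kinematics([.531,.261,.25],Rd(yaw)))
E
```

```text
0.15  25  46  61  62   .  50  54  55  58  60  60   .   .   .   .   .   .   .   .   .   .   .   .   .   .   .   .   .
0.20  63  37  62  62  29  51  59  60  60  60   .   .   .   .   .   .   .   .   .   .   .   .   .   .   .   .   .   .
0.25  63  63  62  47  55  57  58  58   .   .   .   .   .   .   .   .   .   .   .   .   .   .   .   .   .   .   .   .
0.30  62  62  62  62   .  59   .   .   .   .   .   .   .   .   .   .   .   .   .   .   .   .   .   .   .   .   .   .
0.35  61  62  55  56  60  61   .  16   .   .   .   .   .   .   .   .   .   .   .   .   .   .   .   .   .   .   .   .
0.40  62  62  54  56  62  61  17  53  53   .   .   .   .   .   .   .   .   .   .   .   .   .   .   .   .   .   .   .
0.45   .  36  40  45  16  17  47  54  54  52   .   .   .   .   .   .   .   .   .   .   .   .   .   .   .   .   .   .
0.50  59  58   .   .  16  17  47  47  54  53   .   .   .   .   .   .   .   .   .   .   .   .   .   .   .   .   .   .
0.55  59  59  58   .   .  17  35  47  54  54  39   .   .   .   .   .   .   .   .   .   .   .   .   .   .   .   .   .
0.60   .   .   .   .   .  16  19  16  47  54  5
[... 1226 characters left out ...]
0.8634  0.3534  0.4359  1.7668 -0.1684  1.0583 -0.8918]
0.0 [-0.7567  0.5433  0.3066  1.8987 -0.235   0.7343 -0.3162] [-0.7984  0.3459  0.3497  1.7631 -0.1338  1.0559 -0.4017]
29.999999999999996 [-0.6813  0.5341  0.2044  1.8941 -0.1559  0.7286  0.1357] [-0.7169  0.3399  0.2432  1.7583 -0.0925  1.0545  0.0823]
59.99999999999999 [-0.6053  0.5292  0.1027  1.8894 -0.078   0.7267  0.589 ] [-0.6349  0.3371  0.1373  1.7534 -0.0521  1.0546  0.5676]
90.0 [-0.5318  0.5284  0.0049  1.8849 -0.0037  0.7284  1.0459] [-0.5656  0.3371  0.0481  1.7492 -0.0183  1.0557  1.0596]
119.99999999999999 [-0.4547  0.5314 -0.0976  1.88    0.0738  0.7336  1.5006] [-0.487   0.3396 -0.0528  1.7445  0.0202  1.0581  1.5477]
```

```bash
cat >> h.py <<'E'
def Rd(yaw):
    yaw=np.radians(yaw);z=np.array([np.cos(yaw),np.sin(yaw),0]);x=np.array([0,0,-1.]);return np.c_[x,np.cross(z,x),z]
def st(s,t=""):
    print(t,round(s["time_s"],2),"p",s["position"],"F",s["wrist_force"],"gap",round(s["finger_gap"],4))
E
python3 - <<'E'
from h import *
from rig import *
movep([.19,.46,.30],Rd(67)); st(sense())
movep([.45,.221,.22],Rd(26)); st(sense())
movep([.531,.261,.20],Rd(26)); st(sense())
p,d=camera("side"); cv2.imwrite("pics/s1.png",cv2.resize(p[60:260,180:440],None,fx=3,fy=3)[:,:,::-1])
E
```

```text
0.86 p [0.1902 0.4611 0.3002] F [ 0.2734 -0.5689  0.9328] gap 0.0853
 2.22 p [0.4494 0.2229 0.2202] F [-0.3291 -0.3151  0.3506] gap 0.0851
 2.67 p [0.5306 0.2627 0.1993] F [-0.9404 -0.0261  0.8451] gap 0.0853
```

View pics/s1.png

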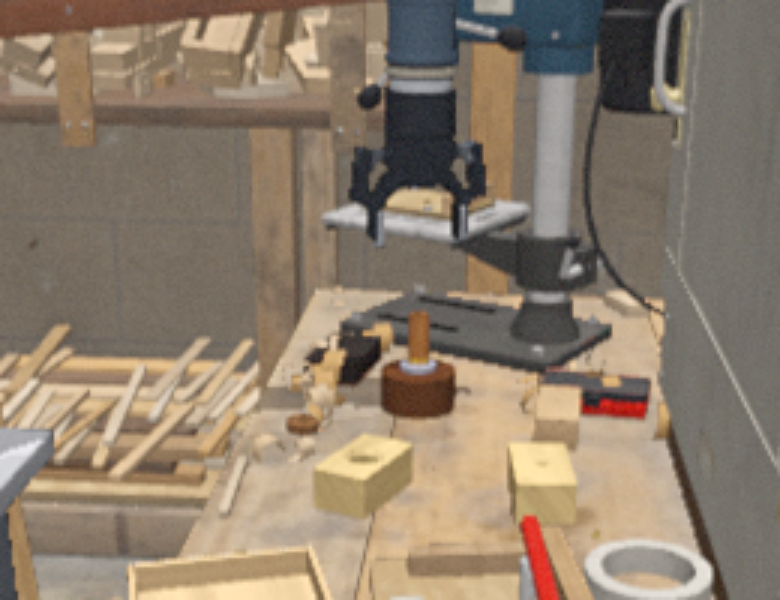

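The open fingers (about x 375 and 460 in the crop) straddle the handle at x 419. I'll descend and grip the pin.

```bash
python3 - <<'E'
from h import *
from rig import *
print(move_l([.531,.261,.089],feed=.1,until_force=8)); st(sense())
command_gripper(.0,35); st(sense(),"grip")
b=sense()["position"]
move_l([.531,.261,.175],feed=.08); sleep(.3); st(sense(),"lift")
p,d=camera("side"); cv2.imwrite("pics/s2.png",cv2.resize(p[90:240,220:420],None,fx=3.5,fy=3.5)[:,:,::-1])
p,d=camera("top"); np.savez("t2.npz",p=p,d=d); cv2.imwrite("pics/t2.png",cv2.resize(p[130:270,130:350],None,fx=3.5,fy=3.5)[:,:,::-1])
E
```

```text
False
 3.98 p [0.5315 0.2612 0.0897] F [-0.1558  0.9417  0.553 ] gap 0.0855
grip 4.57 p [0.5311 0.2611 0.0892] F [-0.1816 -0.3983  2.0445] gap 0.023
lift 6.09 p [0.5309 0.2609 0.1747] F [ 0.7916 -0.0496 -1.1694] gap 0.0231
```

View pics/s2.png

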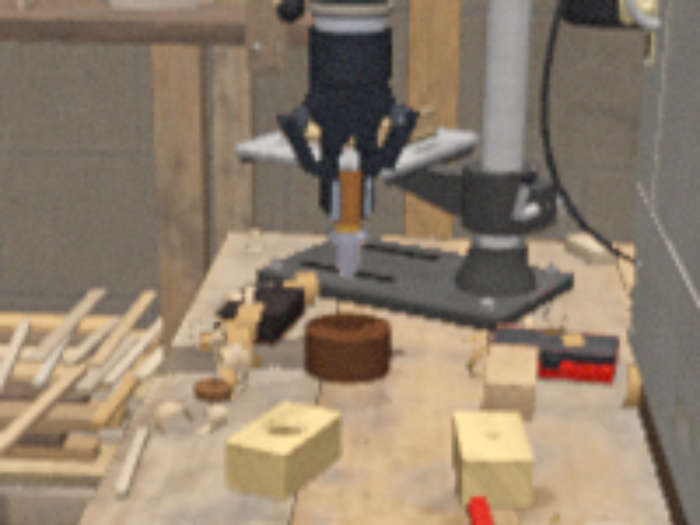

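View pics/t2.png

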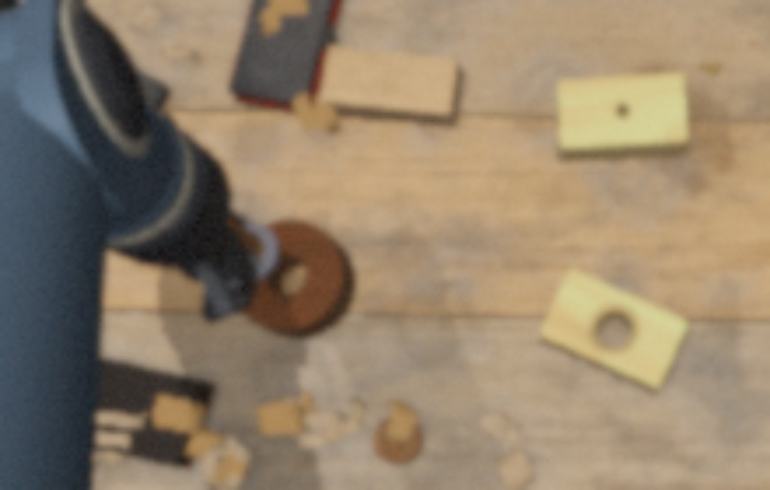

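Pin held upright and clear of the stand (side crop, tip near (347,275)). Carrying it over the 28 mm block.

```bash
python3 - <<'E'
from h import *
from rig import *
move_l([.531,.261,.20],feed=.15)
movep([.4957,.0206,.19],Rd(26)); 
move_l([.4957,.0206,.140],feed=.1); sleep(.4); st(sense())
for n in("side","top"):
    p,d=camera(n); np.savez(n+"3.npz",p=p,d=d)
    u,v=(300,190) if n=="side" else (300,220)
    cv2.imwrite(f"pics/{n}3.png",cv2.resize(p[v-50:v+50,u-65:u+65],None,fx=5,fy=5,interpolation=cv2.INTER_CUBIC)[:,:,::-1])
print(proj("side",[[.4957,.0206,.04],[.4957,.0206,.058],[.4957,.0206,.10]]))
E
```

```text
8.52 p [0.4959 0.0206 0.1403] F [-0.0746 -0.4275 -1.2699] gap 0.0233
[[300.3424 210.5184]
 [300.3148 204.5949]
 [300.2494 190.5204]]
```

View pics/side3.png

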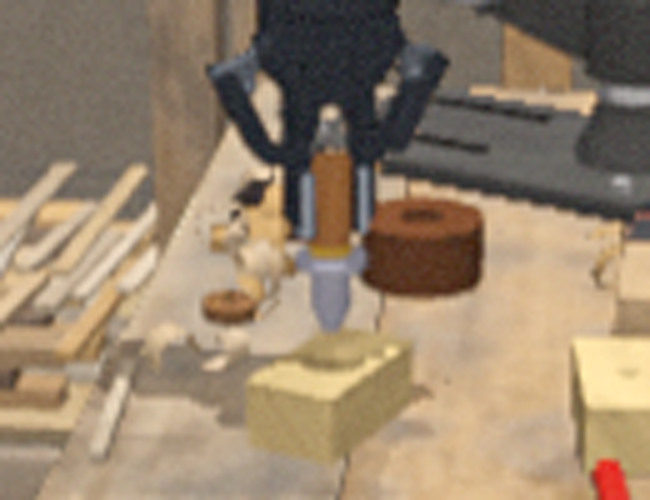

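View pics/top3.png

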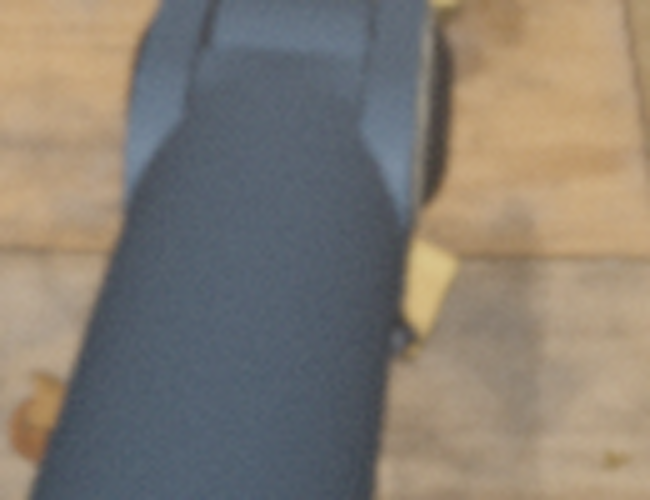

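The side view puts the pin axis at crop x of about 331 and the hole mouth at about 335, so the pin is roughly 1–2 mm short in x. I'll shift 1 mm and lower under a force guard.

```bash
python3 - <<'E'
from h import *
from rig import *
x,y=.4969,.0208
move_l([x,y,.120],feed=.1); sleep(.2)
print(move_l([x,y,.083],feed=.03,until_force=6)); st(sense(),"down"); print(sense()["ft_torque"])
for n in("side",):
    p,d=camera(n); u,v=(300,190)
    cv2.imwrite(f"pics/{n}4.png",cv2.resize(p[v-50:v+50,u-65:u+65],None,fx=5,fy=5,interpolation=cv2.INTER_CUBIC)[:,:,::-1])
E
```

```text
True
down 10.28 p [0.4968 0.0208 0.0841] F [0.2765 0.4273 4.953 ] gap 0.0231
[ 0.0202  0.1009 -0.0279]
```

View pics/side4.png

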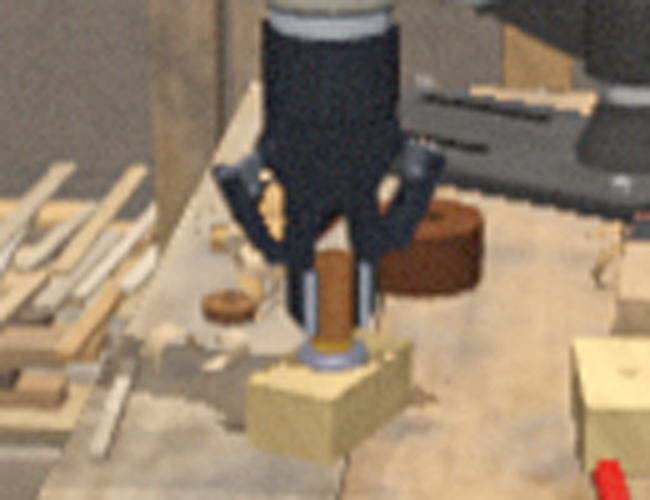

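Contact came at TCP z 0.0841 (0.0842 expected), and the collar sits on the block at crop (335,355). Releasing, then going to the pilot block.

```bash
python3 - <<'E'
from h import *
from rig import *
command_gripper(.06); move_l([.4969,.0208,.22],feed=.15); st(sense(),"up")
command_gripper(.085)
movep([.661,.0188,.20],Rd(5)); sleep(.3)
st(sense())
for n in("side","top"):
    p,d=camera(n); np.savez(n+"5.npz",p=p,d=d)
    u,v=(330,180) if n=="side" else (300,190)
    cv2.imwrite(f"pics/{n}5.png",cv2.resize(p[v-60:v+60,u-80:u+80],None,fx=4.5,fy=4.5,interpolation=cv2.INTER_CUBIC)[:,:,::-1])
E
```

```text
up 11.83 p [0.4962 0.0208 0.2192] F [ 0.5227 -0.5944 -0.0915] gap 0.0599
 13.21 p [0.6604 0.0188 0.2008] F [-0.2479  0.5163 -0.3178] gap 0.0847
```

View pics/side5.png

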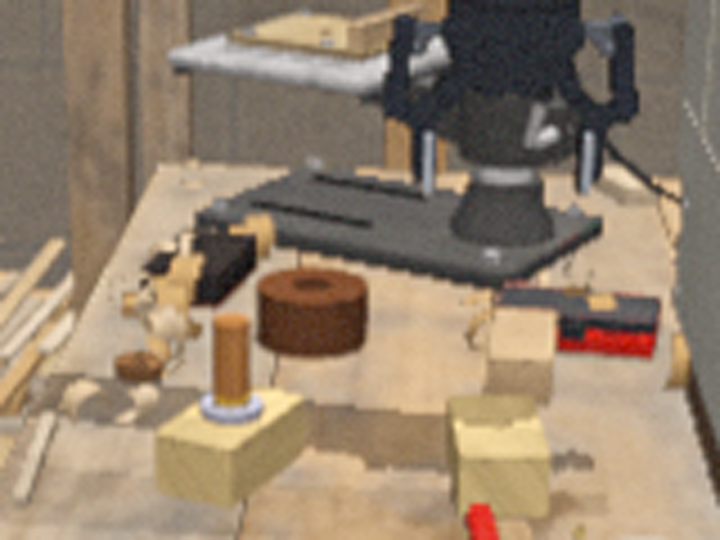

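View pics/top5.png

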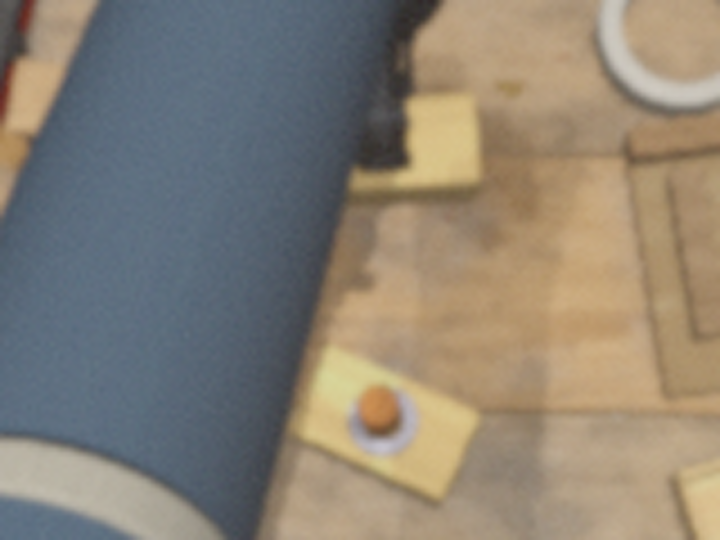

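The pin stands upright with its collar flat on the block (side crop (232,405)). The fingers straddle the pilot block, so I'll descend and grasp it.

```bash
python3 - <<'E'
from h import *
from rig import *
print(proj("side",[[.661,.0188,.04],[.661,.0188,.175]]))
x,y=.661,.0188
move_l([x,y,.07],feed=.15); print(move_l([x,y,.031],feed=.05,until_force=8)); st(sense(),"down")
command_gripper(0,50); st(sense(),"grip")
move_l([x,y,.22],feed=.12); sleep(.2); st(sense(),"lift")
T=np.array([.4333,-.2727])
movep([T[0],T[1],.22],Rd(-72.4)); move_l([T[0],T[1],.10],feed=.15); sleep(.2); st(sense(),"over tray")
for n in("side","top"):
    p,d=camera(n); np.savez(n+"6.npz",p=p,d=d)
    u,v=(270,220) if n=="side" else (390,220)
    cv2.imwrite(f"pics/{n}6.png",cv2.resize(p[v-75:v+90,u-110:u+110],None,fx=3.5,fy=3.5,interpolation=cv2.INTER_CUBIC)[:,:,::-1])
E
```

```text
[[359.1838 212.8492]
 [361.4721 166.4756]]
False
down 15.26 p [0.6613 0.0187 0.0312] F [0.5797 0.5901 1.3678] gap 0.0847
grip 15.65 p [0.6616 0.0188 0.0317] F [-0.3565 -0.4083  3.5379] gap 0.0533
lift 17.57 p [0.6608 0.0188 0.2195] F [-0.106   0.2584 -1.33  ] gap 0.053
over tray 20.11 p [ 0.4338 -0.2729  0.1008] F [ 0.5341 -0.2357 -0.8956] gap 0.0535
```

View pics/side6.png

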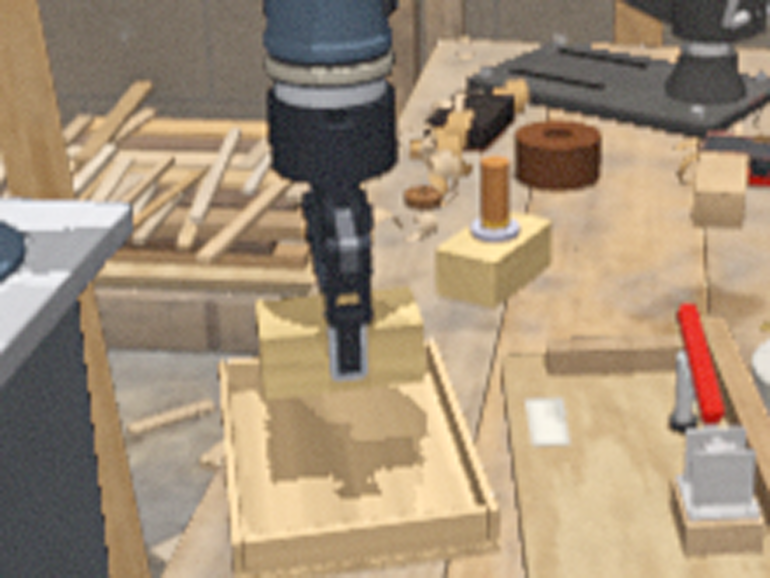

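View pics/top6.png

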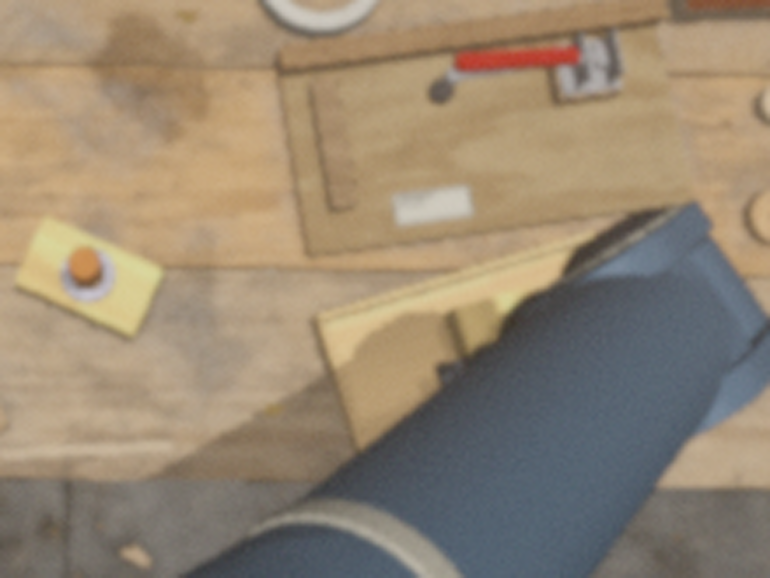

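The block is held level and lined up over the tray, with room to the walls. Lowering it.

```bash
python3 - <<'E'
from h import *
from rig import *
x,y=.4333,-.2727
move_l([x,y,.055],feed=.1); print(move_l([x,y,.036],feed=.03,until_force=6)); st(sense(),"down")
command_gripper(.085); st(sense(),"open")
move_l([x,y,.15],feed=.1)
movep([.425,.19,.30],Rd(24)); sleep(.3); st(sense())
for n in("side","top"):
    p,d=camera(n); np.savez(n+"7.npz",p=p,d=d)
    u,v=(270,220) if n=="side" else (390,220)
    cv2.imwrite(f"pics/{n}7.png",cv2.resize(p[v-75:v+90,u-110:u+110],None,fx=3.5,fy=3.5,interpolation=cv2.INTER_CUBIC)[:,:,::-1])
f=np.load("top7.npz");C=cloud("top",f["d"]);Z=C[...,2]
def rect(P,nm): r=cv2.minAreaRect((P*1000).astype(np.float32));print(nm,r)
m=(np.hypot(C[...,0]-x,C[...,1]-y)<.062)&(Z>.02);print("tray block z",np.median(Z[m]),np.percentile(Z[m],[5,95]));rect(C[m&(Z>.036)][:,:2],"tray block")
m=(np.hypot(C[...,0]-.496,C[...,1]-.021)<.07)
for a,b in((.03,.043),(.044,.055),(.095,.115)):
    q=C[m&(Z>a)&(Z<b)];print(a,len(q));
    if len(q):print(q.mean(0));rect(q[:,:2],"")
E
```

```text
True
down 21.38 p [ 0.4333 -0.2725  0.0377] F [-1.6207  1.2859  5.7329] gap 0.0535
open 21.81 p [ 0.4327 -0.2719  0.0371] F [-0.4079  0.1971 -0.1444] gap 0.0853
 25.16 p [0.4252 0.1895 0.2999] F [-0.1906  0.1919  0.2273] gap 0.0848
tray block z 0.04527808335567729 [0.0332 0.0485]
tray block ((430.6517028808594, -271.2332763671875), (96.12796783447266, 54.91613006591797), 17.870738983154297)
0.03 571
[0.4953 0.0201 0.0397]
 ((496.49737548828125, 20.712562561035156), (96.06368255615234, 54.73102951049805), 66.50303649902344)
0.044 101
[0.491  0.0182 0.048 ]
 ((492.3390197753906, 9.829120635986328), (63.63075637817383, 41.64860534667969), 81.3472671508789)
0.095 77
[0.4959 0.0211 0.1037]
 ((496.0674743652344, 20.863977432250977), (22.447206497192383, 21.460121154785156), 29.92327117919922)
```

View pics/side7.png

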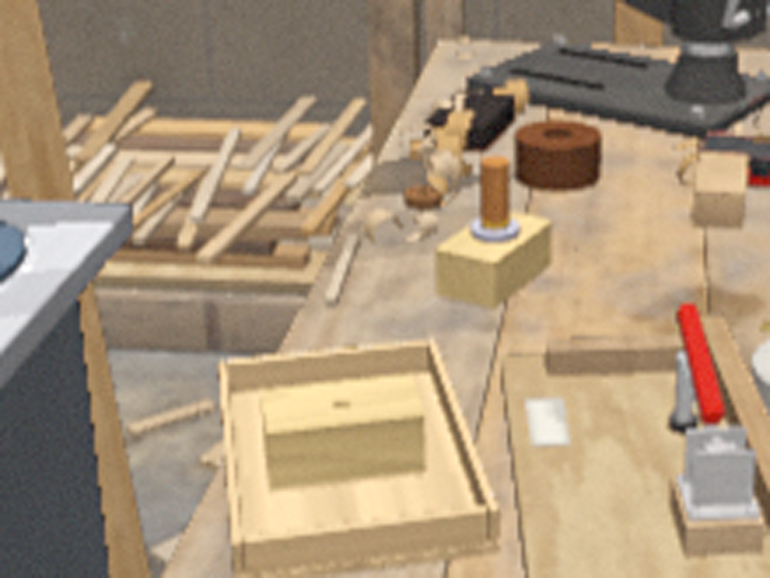

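View pics/top7.png

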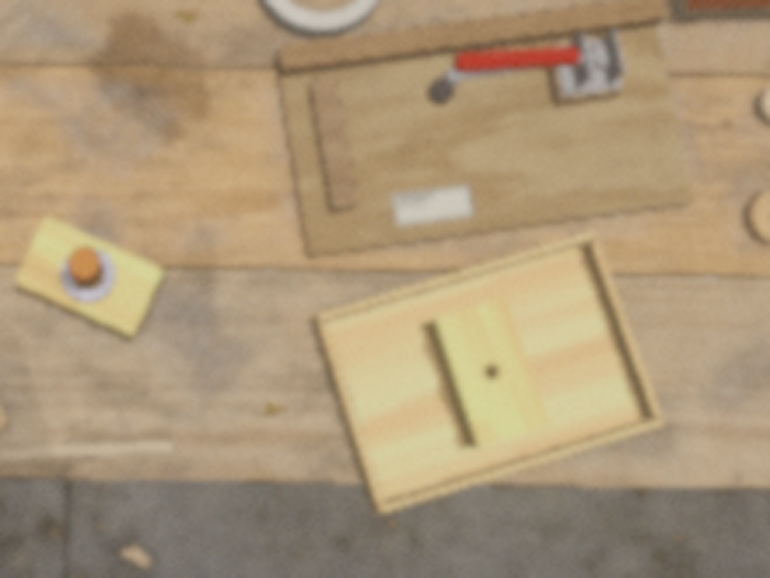

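Block top in the tray measures about 46 mm as expected (6 + 40) and lies flat. The pin handle top is at 0.104 m, so it's home, upright and centred.

```bash
python3 - <<'E'
from rig import *
finish_job()
E
```

```text
the job is handed in; nothing more can be done
```

I lowered the go pin into the block with the 28 mm hole and left it standing there. Then I laid the pilot-hole block flat in the tray, across it, and handed the job in after about 25 s on the robot's clock.

My last checks before handing in:

- **Pin:** The handle top measured 0.1037 m (0.104 m expected with the collar seated). Its centre lies within about 1 mm of the block's centre, and the block still lies flat on the bench where it started.
- **Pilot block:** The top measured about 45 mm (46 mm expected). It sits within about 3 mm of the tray's centre and is square to the tray walls to about 0.3°.
- **Forces:** The readings I printed at each step stayed around 6 N or less. I did not log the peaks between steps.
- **Robot:** The arm was parked clear, with the gripper open and touching nothing.

**Disagreements:** The side and top cameras differed by about 2 mm in x, so I shifted the pin about 1 mm before lowering it. The final rough measurement of the collar alone was off-centre and oversized. I put that down to stray edge points in the height band and relied on the handle measurement and both pictures, which show the collar flat on the block.

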